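Unlatch and open the stock crate's gate

ROBOT

A 7-joint arm with a two-finger parallel gripper is mounted at the origin on the work surface. World frame = base frame: x ahead of the robot, y to its left, z up, the work surface at z = 0. Lengths are in m, angles in rad, forces in N, time in s.
With the tool pointing down it reaches from about 0.4 to 0.875 m from the base axis. Payload 19.3 kg.
Tool frame: the origin (TCP) lies at the very end of the fingers, on their centre line; the grasp point (between the pads) lies 19 mm behind it; z points along the fingers, y is the line along which they close (so a half turn about z gives the same grasp; the last joint's range is limited). The gripper opens to 85 mm and grips with 20 to 120 N. Pads are 22 mm wide; open, the fingers measure 114 mm over their backs; the gripper's body (76 mm by 85 mm) begins 54 mm behind the grasp point. The pads swing forward as they close: fully open they stand 13 mm farther back than shut.
Start: joints at [-0.07, 0.521, -0.036, 1.599, 0.021, 1.021, -0.113], TCP at [0.625, -0, 0.231] pointing down, gripper open.
Joint ranges: [-2.91, 2.91], [-0.3, 2.13], [-1.5, 1.42], [0.17, 2.43], [-1.26, 4.41], [0.16, 1.93], [-2.52, 2.52]. Speed limits (rad/s): [1.89, 1.89, 2.39, 2.39, 3.01, 3.01, 3.01].

INTERFACE

Orientations are given as [roll, pitch, yaw] about the fixed x, y, z axes, in that order (R = Rz(yaw) Ry(pitch) Rx(roll)).
In Python, from workcell import bot gives the robot as it stands. The module is installed in compiled form; this text tells all that it offers.
- The arm moves only by the tool apply_moves, never from a script. Its arguments are lists of equal length, an entry for each row: "claw": the finger opening in m, from 0 to 0.0854; "xyz": the shift along the tool's x, y, z in m, a list of three; "twist": the turn, a rotation vector about the tool's x, y, z in rad, a list of three. A call has 1 to 20 rows; each row shifts and turns the commanded pose from where the row before left it, along the tool's axes as they then stand; what a row does not reach is not made up. A row lasts 1/10 s, in which the tool goes at most 50 mm and 8.59 degrees, less where a joint would pass 70% of its speed; a pose out of reach is approached as far as the arm can. A call with a gripper value outside its range is refused whole. The fingers move at their own pace and stop on an object; "force" is the grip in N (left out, the last holds). Time passes only in rows, so rows that do not move let the fingers close. It gives the time, the measured TCP pose, the force, the opening and the grip force at its end, in the units of the state.
- bot.observe(): the state, without advancing time (a new reading comes with each control period).
- bot.grab_frame(name): name is "scene" or "side" or "wrist"; returns a dict with "img" (400x640x3 uint8, red, green, blue), "vfov" (degrees; the focal length in pixels is half the picture's height over the tangent of half this angle, whatever the lens; pixels are square), "cx", "cy" (the principal point, pixels), "view" (4x4, takes a point from world to camera coordinates). Camera axes: x right, y up, looking along -z (the intrinsics and any distortion apply to the point x, -y, -z); pixel columns grow to the right and rows downward; lengths in m; the calibration is good to about 2 mm. A picture is of the moment at which its call begins. There is no depth.
- bot.job_done(): hands the job in; it is judged then, once.
Trained networks look in the newest picture that a camera, given by its name, has taken for a name from the list of things; names that differ only in an ending like _2 or _b are one class to them, and where a whole thing is asked for, a point or a joint stands for the part that bears it (a point fixed in the world has none). Each returns a list of dicts, best first, with "score" (0 to 1); they miss things now and then, are a little off and sometimes report something else, mostly with a low value. They report only what shows in the picture. A call takes as long as a camera call.
- bot.find_in(camera, query): "position" ([x, y, z] in m, in world coordinates, good to about 4 mm: the middle of the surface that is visible of it).
The state is a dict: "clock": time; "qpos": joint angles; "qd": joint speeds; "joint_efforts": joint torques, N m; "position": TCP position; "tool_rot": TCP orientation; "force": force on the tool from outside, world axes, zero at the start; "moment": the same for the moment, N m; "grip_width": finger opening in m; "finger_force": force on a finger pad.
Only numpy, scipy, OpenCV 4.12 (cv2) and the standard library are available. Lean on these libraries where they do the work, as an engineer would, in place of code of your own. Each camera call takes 0.05 s, during which the arm holds its last target. There are 200 camera calls.

TASK

Press down the thumb lever of the latch on the stock crate's gate so that the latch bar lifts out of its catch, hold it down while you draw the gate clear of the catch, then swing the gate wide open, to a right angle with the crate's front or nearly so (75 degrees at the least), and leave it standing there with the latch bar dropped back level. Work by feel: never push on the gate or latch with more than 20 N, and leave the boxes, chopsticks, tape, bottle and mug where they are.

Things in the scene. Friction and masses are not known exactly. Their poses are not given: they have to be found in the camera images.
- crate: fixed open-topped plywood stock crate, 170 deep (its x) x 310 wide (its y) x 130 mm high, hinge post 165, catch post 195 mm high. Origin under its centre, z up; its -x axis points out through the gated front. The gate's hinge line is upright at crate x -85, y +130 mm, the catch post is at x -82, y -150 mm.
- gate: wooden frame gate with steel rods, 262 mm from hinge line to free edge, 16 mm thick, 20 to 158 mm above the bench. Origin on the hinge line at bench height; the gate runs along its own -y, outer face towards its -x. Shut, its axes are the crate's. It opens outwards, clockwise seen from above, up to 1.9 rad; hinge friction about 0.1 N m, it stays where it is left.
- gate_edge (a point): middle of the top of the gate's free edge (gate frame 0, -262, 158 mm)
- latch: steel gravity latch, a rocker on the gate's outer face. Origin on its pivot pin (gate frame -14, -195, 135 mm), axes those of the gate when the bar lies level. To its -y the bar, 8 thick x 12 mm high, with a square weight, tip 95 mm from the pin, lying in the catch; to its +y the thumb lever. Lever pressed down (1 to 2 N): the bar rocks up, at most 0.45 rad; let go, it falls level.
- catch (a point): fixed nominal middle of the bar in the catch on the post. A front lip holds the bar; its height is set anew each time: 4 to 30 mm of lever travel lift the bar over it, found by feel. About 2 mm more and the bar meets a rubber buffer (lever force rises 8 N per mm) that grips it while pressed hard: ease off to about 3 N, then draw. Bar is out, with no buffer, once the gate has swung 0.1 rad.
- thumb (a point): centre of the thumb lever's upper surface, a steel dish (latch frame -27, +95, +8 mm; 143 mm above the bench at rest). Inside 50 mm along the gate, 46 mm across: a 14 mm high lip on the side away from the gate (inner face 23 mm from this point), the bar and gate on the other side, 6 mm rims at both ends. Shut fingertips pressing down in it can also draw the gate by the lip.
- carton_a: white lidded gift box 92 x 122 x 50 mm standing in the crate; origin under its centre
- carton_b: brown carton 100 x 100 x 75 mm standing in the crate; origin under its centre
- tape: roll of clear tape lying flat, 90 mm across, 25 mm high; origin under its centre
- stick_box: open white box 250 x 140 x 50 mm full of chopsticks; origin under its centre
- bundle: banded flat bundle of chopsticks 230 x 58 x 16 mm; origin under its centre
- bottle: clear bottle 62 mm across, 170 mm high; origin under its centre
- mug: white mug 80 mm across, 90 mm high; origin under its centre

How it is judged:
On the way, in this order (a step that is already met when the one before it is completed fails the run):
1. the thumb lever is pressed down by 3 mm or more, the gate still shut (z of thumb in the frame of gate below 0.1405 m and x of gate_edge in the frame of crate above -0.1 m and contact force between the fingers and latch above 0.4 N), for 0.1 s.
2. with the lever held down (3 mm or more) the gate is drawn clear of the catch (free edge 30 mm out) (z of thumb in the frame of gate below 0.1405 m and x of gate_edge in the frame of crate below -0.115 m and contact force between the fingers and latch above 0.4 N), for 0.1 s.
At the end, for the whole second after the job is handed in: The gate stands open by 75 degrees or more (up to its stop at 109 degrees) and is at rest, the latch bar has dropped back level (thumb lever within 4 mm of its rest height), and nothing is touched (y of gate_edge in the frame of crate above 0.06 m and z of thumb in the frame of gate above 0.139 m and angular speed of gate below 0.05 rad/s).
It fails at once if more than 20 N between the robot and the gate or its latch (contact force between any of the arm, the fingers and gate above 20 N).
It fails at once if a box, the chopsticks, the tape, the bottle or the mug is moved by more than 30 mm (distance of any of carton_a, carton_b, tape, stick_box, bundle, bottle, mug from where it was at the start of the episode above 0.03 m).
It also fails if it takes over 69 s, if anything falls off the work surface, if the arm or the gripper's body presses on something with over 40 N, if the wrist force passes 120 N, or if a joint passes its speed limit or range.

## Working session

There is one attempt and no reset: what is moved stays moved. The work goes in short steps, Python scripts to look and compute and a tool call to move; the robot and the scene stay as the last step left them, time stands still between calls to the robot, and variables do not carry over. Pictures are saved under pics/ and viewed, at most 13 in all, crops included, and the job is handed in when it is done.

Besides the shell and the picture viewer there is one more tool, called as name(argument=value, ...) on one line, values as JSON. apply_moves: Moves the arm, as the interface text tells. Its arguments: {"type":"object","properties":{"claw":{"type":"array"},"xyz":{"type":"array"},"twist":{"type":"array"},"force":{"type":"number"}},"required":["claw","xyz","twist"]}

```bash
mkdir -p pics; python3 - <<'E'
from workcell import bot
import cv2,numpy as np
ims=[]
for c in ["scene","side"]:
    f=bot.grab_frame(c); cv2.imwrite(f"pics/{c}0.png",f["img"][:,:,::-1])
    np.savez(f"{c}.npz",**{k:f[k] for k in("vfov","cx","cy","view")}); print(c,f["vfov"],f["cx"],f["cy"],[k for k in f])
    for q in ["crate","gate","gate_edge","latch","thumb","catch","mug","bottle","tape","stick_box","bundle","carton_a"]:
        try: print(q,[(np.round(d["position"],3).tolist(),round(d["score"],2)) for d in bot.find_in(c,q)[:2]])
        except Exception as e: print(q,e)
s=bot.observe(); print(s)
E
```

```text
scene 52.31871024578419 316.305875099106 193.7176212612083 ['img', 'vfov', 'cx', 'cy', 'view']
crate [([0.527, 0.025, 0.093], 0.84), ([0.538, -0.045, 0.142], 0.34)]
gate [([0.538, -0.047, 0.142], 0.62)]
gate_edge [([0.536, -0.046, 0.142], 0.91)]
latch [([0.55, -0.062, 0.143], 0.86)]
thumb [([0.554, -0.063, 0.141], 0.82), ([0.523, -0.55, 0.028], 0.48)]
catch [([0.527, 0.026, 0.095], 0.91), ([0.418, 0.005, 0.063], 0.75)]
mug [([0.59, 0.253, 0.054], 0.93)]
bottle []
tape [([0.756, 0.164, 0.028], 0.74)]
stick_box [([0.519, -0.549, 0.032], 0.92)]
bundle [([0.423, 0.455, 0.011], 0.8), ([0.552, -0.066, 0.144], 0.5)]
carton_a [([0.417, 0.003, 0.058], 0.83), ([0.509, 0.091, 0.089], 0.76)]
side 50.56260201390178 310.14525530444405 195.7247770783737 ['img', 'vfov', 'cx', 'cy', 'view']
crate [([0.467, 0.057, 0.094], 0.73)]
gate [([0.528, -0.039, 0.133], 0.69), ([0.748, 0.172, 0.023], 0.53)]
gate_edge [([0.526, -0.04, 0.132], 0.71), ([0.45, 0.466, 0.016], 0.5)]
latch [([0.544, -0.078, 0.15], 0.59), ([0.527, 0.085, 0.085], 0.18)]
thumb [([0.606, 0.431, 0.095], 0.61), ([0.551, -0.084, 0.144], 0.46)
[... 370 characters left out ...]
7019125,  0.52139144, -0.03630818,  1.59949285,  0.0211938 ,
        1.02107657, -0.11282256]), 'qd': array([ 3.35011087e-04, -1.25215202e-04, -8.54215121e-05,  5.96648459e-04,
       -6.68265580e-06,  4.59562891e-04,  8.76787973e-05]), 'joint_efforts': array([-3.65817032e-04, -9.26821661e+01,  1.97813518e+00, -3.70238829e+01,
        1.80743134e-02,  2.08479170e-03,  1.04266128e-04]), 'position': array([ 6.25003637e-01, -2.22610270e-05,  2.31298587e-01]), 'tool_rot': array([ 3.14157727e+00, -1.23104452e-05,  1.57072582e+00]), 'force': array([0.84166527, 0.22430059, 0.04457623]), 'moment': array([-0.01329751,  0.04447801,  0.02128315]), 'finger_force': 0.0, 'grip_width': 0.08535946051055272}
```

View pics/scene0.png

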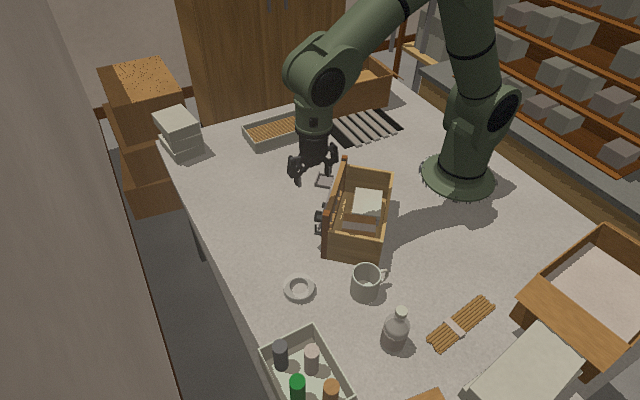

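View pics/side0.png

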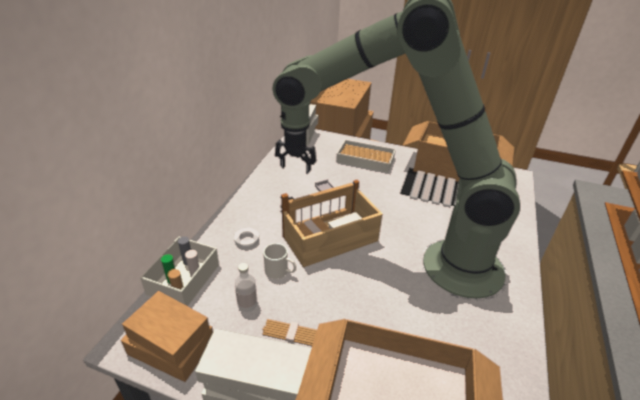

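```bash
python3 - <<'E'
import cv2,numpy as np
a=cv2.imread("pics/scene0.png")[145:270,290:400]; b=cv2.imread("pics/side0.png")[170:265,270:390]
a=cv2.resize(a,None,fx=4.6,fy=4.6,interpolation=2); cv2.imwrite("pics/a.png",a)
b=cv2.resize(b,None,fx=6,fy=6,interpolation=2); cv2.imwrite("pics/b.png",b)
for c in("scene","side"): 
    d=np.load(c+".npz"); v=d["view"]; print(c,-v[:3,:3].T@v[:3,3], v[:3,:3].round(3).tolist())
E
```

```text
scene [1.03956837 0.74093623 1.0134204 ] [[-0.875, 0.483, 0.019], [-0.325, -0.617, 0.717], [0.358, 0.621, 0.697]]
side [0.14256309 1.14838072 1.06608217] [[-0.934, -0.357, 0.015], [0.225, -0.556, 0.8], [-0.277, 0.75, 0.6]]
```

View pics/a.png

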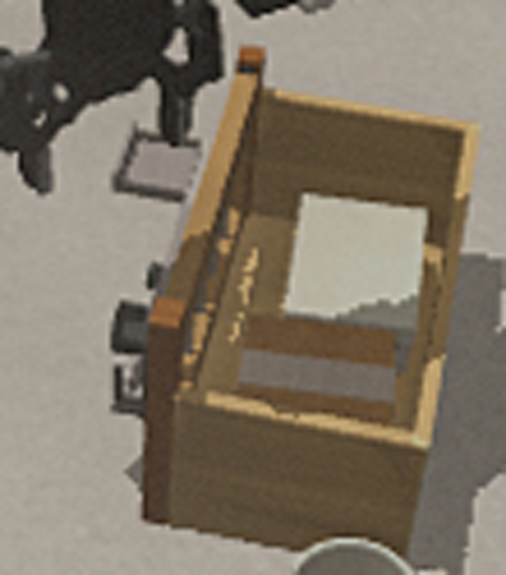

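View pics/b.png

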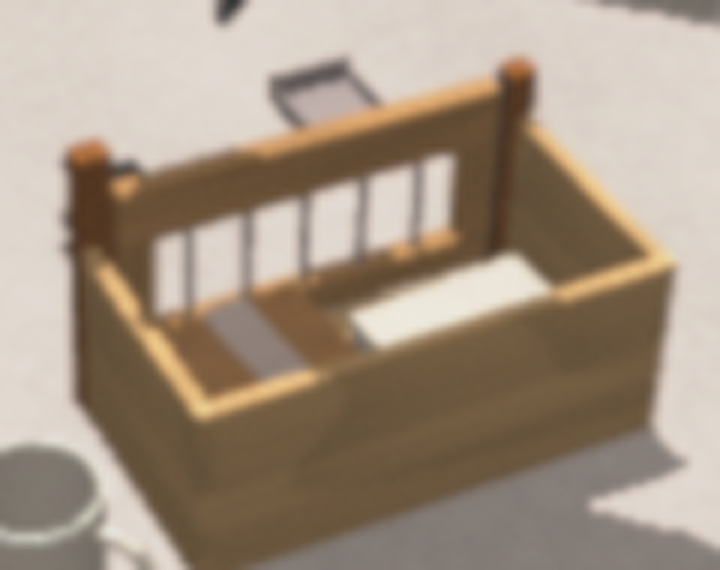

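```bash
cat > h.py <<'E'
import numpy as np
from scipy.optimize import least_squares
C={c:dict(np.load(c+".npz")) for c in("scene","side")}
def proj(d,P):
    v=np.asarray(d["view"]); p=v[:3,:3]@P+v[:3,3]; f=200/np.tan(np.radians(d["vfov"])/2)
    return np.array([d["cx"]+f*p[0]/-p[2], d["cy"]-f*p[1]/-p[2]])
def w(q,P):
    c,s=np.cos(q[2]),np.sin(q[2]); return np.array([q[0]+c*P[0]-s*P[1],q[1]+s*P[0]+c*P[1],P[2]])
E
python3 - <<'E'
from h import *
O=[("scene",(325.9,212.8),(-.082,-.15,.195)),("scene",(393.9,172.4),(.085,.155,.13)),("scene",(383,241.3),(.085,-.155,.13)),("scene",(325,184),(-.136,-.100,.151)),
("side",(284.7,195.3),(-.082,-.15,.195)),("side",(303.8,239.2),(.085,-.155,.13)),("side",(381.7,213.7),(.085,.155,.13)),("side",(378,240.8),(.085,.155,0.))]
O[3]=("scene",(290+118/4.6,145+187/4.6),(-.128-.023-.002,-.100-.027+0.13-0.13+0.03,.143+.014)) # dummy, rough
O.pop(3)
r=lambda q:np.concatenate([proj(C[c],w(q,P))-uv for c,uv,P in O])
s=least_squares(r,[.46,.03,3.0],loss="soft_l1"); q=s.x; print(q,r(q).round(1).tolist())
# hinge gate(0,0)=crate(-.085,.13); thumb gate: (-.041,-.1,.143)
for n,P in dict(hinge=(-.085,.13,.165),thumb=(-.126,.03,.143),lipA=(-.149,.005,.157),lipB=(-.149,.055,.157),edge=(-.085,-.132,.158)).items(): print(n,w(q,P).round(4),proj(C["scene"],w(q,P)).round(1),((proj(C["scene"],w(q,P))-[290,145])*4.6).round(),((proj(C["side"],w(q,P))-[270,170])*6).round())
E
```

```text
[0.47095509 0.03510625 2.39899744] [0.1, 0.2, 0.5, -1.7, 0.1, -0.1, -1.7, -0.3, -1.0, 0.2, 0.7, -0.5, 0.3, -0.2]
hinge [ 0.4457 -0.1181  0.165 ] [343.5 158.8] [246.  63.] [492.  70.]
thumb [ 0.5435 -0.0722  0.143 ] [324.3 181.4] [158. 168.] [317. 104.]
lipA [ 0.5773 -0.0693  0.157 ] [315.5 182.1] [117. 171.] [265.  77.]
lipB [ 0.5435 -0.1062  0.157 ] [319.2 171.8] [134. 123.] [336.  57.]
edge [0.6228 0.0749 0.158 ] [325.9 217.2] [165. 332.] [106. 190.]
```

apply_moves(claw=[0,0,0,0,0,0,0,0,0,0,0,0,0,0], xyz=[[0,0,0],[0,0,0],[0,0,0],[0,0,0],[0,0,0],[0,0,0],[0.003,-0.018,0],[0.003,-0.018,0],[0.003,-0.018,0],[0.002,-0.018,0],[0,-0.018,0],[0,-0.018,0],[0,0,0],[0,0,0]], twist=[[0,0,-0.138],[0,0,-0.138],[0,0,-0.138],[0,0,-0.138],[0,0,-0.138],[0,0,-0.138],[0,0,0],[0,0,0],[0,0,0],[0,0,0],[0,0,0],[0,0,0],[0,0,0],[0,0,0]], force=20)

```text
clock: 2.7
position: [0.5439, -0.0725, 0.2315]
tool_rot: [3.141, 0.0, 2.398]
force: [0.9, -0.1, 0.1]
grip_width: 0.0001
finger_force: 0.0
```

```bash
python3 - <<'E'
from h import *
from workcell import bot
import cv2
f=bot.grab_frame("wrist"); cv2.imwrite("pics/w1.png",f["img"][:,:,::-1])
s=bot.observe(); print({k:np.round(s[k],4) for k in("clock","position","tool_rot","force","grip_width","qpos")})
q=[.47096,.03511,2.399]
for n,P in dict(hinge=(-.085,.13,.165),thumb=(-.126,.03,.143),lipA=(-.149,.005,.157),lipB=(-.149,.055,.157),inA=(-.103,.005,.143),inB=(-.103,.055,.143),edge=(-.085,-.132,.158)).items(): print(n,proj(f,w(q,P)).round(1))
for k in("thumb","latch"): print(k,[(np.round(d["position"],4).tolist(),round(d["score"],2)) for d in bot.find_in("wrist",k)[:2]])
E
```

```text
{'clock': np.float64(2.75), 'position': array([ 0.5442, -0.072 ,  0.2314]), 'tool_rot': array([3.1411e+00, 2.0000e-04, 2.3988e+00]), 'force': array([-0.6532,  0.6189, -0.4939]), 'grip_width': np.float64(-0.0001), 'qpos': array([ 0.2006,  0.4079, -0.2359,  1.7943,  0.1138,  0.9522,  0.7453])}
hinge [165.  154.7]
thumb [321.  204.9]
lipA [355.6 241.1]
lipB [286.4 241.2]
inA [355.5 174.5]
inB [286.3 174.6]
edge [565.3 152.6]
thumb [([0.5483, -0.0676, 0.144], 0.8), ([0.6068, 0.2127, 0.0546], 0.59)]
latch [([0.5545, -0.0663, 0.1378], 0.79), ([0.5402, -0.0083, 0.1236], 0.61)]
```

View pics/w1.png

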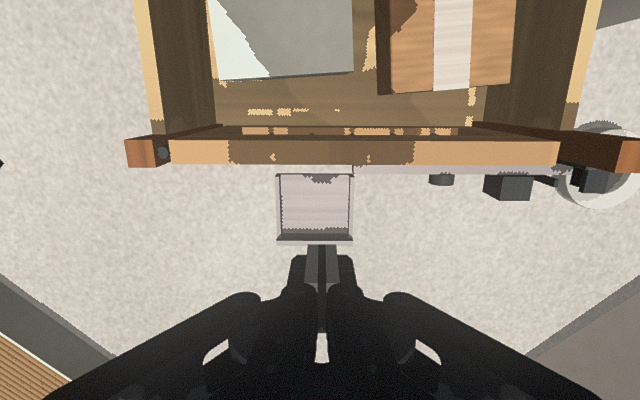

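apply_moves(claw=[0,0,0,0,0,0,0,0,0,0], xyz=[[-0.005,-0.003,0.01],[0,0,0.015],[0,0,0.015],[0,0,0.015],[0,0,0.01],[0,0,0.01],[0,0,0.003],[0,0,0.002],[0,0,0],[0,0,0]], twist=[[0,0,0],[0,0,0],[0,0,0],[0,0,0],[0,0,0],[0,0,0],[0,0,0],[0,0,0],[0,0,0],[0,0,0]])

```text
clock: 3.85
position: [0.5457, -0.0778, 0.1517]
tool_rot: [3.141, 0.001, 2.399]
force: [0.6, -0.2, 0.0]
grip_width: 0.0002
finger_force: 0.0
```

```bash
python3 - <<'E'
from h import *
from workcell import bot
import cv2
f=bot.grab_frame("wrist"); cv2.imwrite("pics/w2.png",f["img"][:,:,::-1])
for i in range(5):
    s=bot.observe(); print(s["clock"],s["position"].round(4),s["force"].round(2)); bot.grab_frame("wrist")
E
```

```text
3.9 [ 0.5457 -0.0777  0.1517] [ 0.7   0.88 -0.77]
3.95 [ 0.5457 -0.0777  0.1517] [0.19 0.12 0.17]
4.0 [ 0.5457 -0.0778  0.1517] [0.15 0.15 0.36]
4.05 [ 0.5456 -0.0777  0.1516] [-0.47  0.76 -0.71]
4.1 [ 0.5456 -0.0778  0.1515] [-0.01 -0.93  0.19]
```

View pics/w2.png

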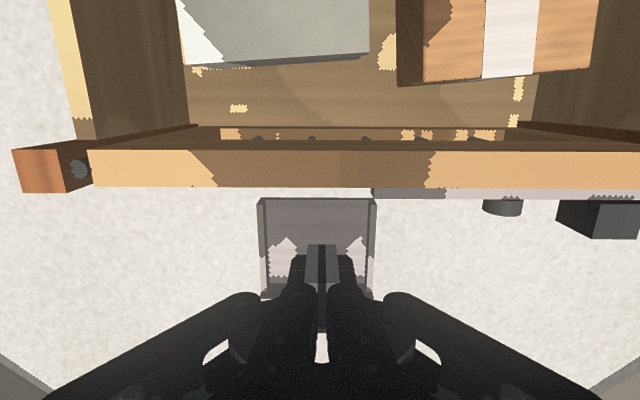

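apply_moves(claw=[0,0,0,0,0,0,0], xyz=[[0,0,0.003],[0,0,0.003],[0,0,0.002],[0,0,0.002],[0,0,0.002],[0,0,0],[0,0,0]], twist=[[0,0,0],[0,0,0],[0,0,0],[0,0,0],[0,0,0],[0,0,0],[0,0,0]])

```text
clock: 4.85
position: [0.5455, -0.0778, 0.1393]
tool_rot: [-3.141, -0.0, 2.399]
force: [-0.5, 0.1, 0.3]
grip_width: 0.0001
finger_force: 0.5
```

apply_moves(claw=[0,0,0], xyz=[[0,0,0.0015],[0,0,0],[0,0,0]], twist=[[0,0,0],[0,0,0],[0,0,0]])

```text
clock: 5.15
position: [0.5455, -0.0777, 0.1378]
tool_rot: [3.142, 0.0, 2.399]
force: [-0.3, -0.5, 1.8]
grip_width: -0.0004
finger_force: 0.5
```

apply_moves(claw=[0,0,0], xyz=[[0,0,0.001],[0,0,0],[0,0,0]], twist=[[0,0,0],[0,0,0],[0,0,0]])

```text
clock: 5.45
position: [0.5455, -0.0778, 0.1368]
tool_rot: [3.142, 0.0, 2.399]
force: [-0.8, -0.8, 0.7]
grip_width: 0.0001
finger_force: 0.5
```

apply_moves(claw=[0,0,0], xyz=[[0,0,0.001],[0,0,0],[0,0,0]], twist=[[0,0,0],[0,0,0],[0,0,0]])

```text
clock: 5.75
position: [0.5455, -0.0777, 0.1358]
tool_rot: [-3.142, -0.0, 2.399]
force: [-0.4, -0.5, 0.7]
grip_width: 0.0002
finger_force: 0.5
```

apply_moves(claw=[0,0,0], xyz=[[0,0,0.001],[0,0,0],[0,0,0]], twist=[[0,0,0],[0,0,0],[0,0,0]])

```text
clock: 6.05
position: [0.5455, -0.0777, 0.1348]
tool_rot: [-3.142, -0.0, 2.399]
force: [0.0, -1.6, 0.5]
grip_width: 0.0
finger_force: 0.5
```

apply_moves(claw=[0,0,0], xyz=[[0,0,0.001],[0,0,0],[0,0,0]], twist=[[0,0,0],[0,0,0],[0,0,0]])

```text
clock: 6.35
position: [0.5455, -0.0777, 0.1338]
tool_rot: [-3.142, -0.0, 2.399]
force: [0.3, -1.3, 0.8]
grip_width: 0.0
finger_force: 0.5
```

apply_moves(claw=[0,0,0], xyz=[[0,0,0.001],[0,0,0],[0,0,0]], twist=[[0,0,0],[0,0,0],[0,0,0]])

```text
clock: 6.65
position: [0.5455, -0.0777, 0.1328]
tool_rot: [-3.142, -0.0, 2.399]
force: [-0.0, -1.3, 1.2]
grip_width: 0.0001
finger_force: 0.5
```

apply_moves(claw=[0,0,0], xyz=[[0,0,0.001],[0,0,0],[0,0,0]], twist=[[0,0,0],[0,0,0],[0,0,0]])

```text
clock: 6.95
position: [0.5455, -0.0777, 0.1318]
tool_rot: [3.142, 0.0, 2.399]
force: [0.0, -0.8, 0.9]
grip_width: -0.0
finger_force: 0.5
```

apply_moves(claw=[0,0,0], xyz=[[0,0,0.001],[0,0,0],[0,0,0]], twist=[[0,0,0],[0,0,0],[0,0,0]])

```text
clock: 7.25
position: [0.5456, -0.0777, 0.1309]
tool_rot: [3.141, 0.0, 2.399]
force: [-0.7, -0.2, 3.3]
grip_width: 0.0
finger_force: 1.7
```

apply_moves(claw=[0,0,0], xyz=[[0,0,0.001],[0,0,0],[0,0,0]], twist=[[0,0,0],[0,0,0],[0,0,0]])

```text
clock: 7.55
position: [0.5456, -0.0776, 0.13]
tool_rot: [3.141, 0.0, 2.399]
force: [-0.8, -0.3, 7.5]
grip_width: 0.0
finger_force: 3.9
```

apply_moves(claw=[0,0,0,0,0,0], xyz=[[0,0,-0.001],[0,0,0],[-0.001,0,0],[-0.001,0,0],[-0.001,0,0],[0,0,0]], twist=[[0,0,0],[0,0,0],[0,0,0],[0,0,0],[0,0,0],[0,0,0]])

```text
clock: 8.15
position: [0.5476, -0.0798, 0.1307]
tool_rot: [-3.141, -0.0, 2.399]
force: [-2.8, 1.8, 4.5]
grip_width: -0.0
finger_force: 2.2
```

apply_moves(claw=[0,0,0,0,0], xyz=[[0,0,-0.0002],[-0.001,-0.0005,0],[-0.001,-0.0005,0],[-0.001,-0.0005,0],[0,0,0]], twist=[[0,0,0],[0,0,0.01],[0,0,0.01],[0,0,0.01],[0,0,0]])

```text
clock: 8.65
position: [0.5491, -0.0831, 0.131]
tool_rot: [3.141, 0.0, 2.368]
force: [0.5, -0.7, 2.2]
grip_width: 0.0002
finger_force: 1.0
```

apply_moves(claw=[0,0,0,0,0,0], xyz=[[-0.002,-0.001,0],[-0.002,-0.001,0],[-0.002,-0.001,0],[-0.002,-0.001,0],[-0.002,-0.001,0],[0,0,0]], twist=[[0,0,0.02],[0,0,0.02],[0,0,0.02],[0,0,0.02],[0,0,0.02],[0,0,0]])

```text
clock: 9.25
position: [0.5522, -0.0942, 0.131]
tool_rot: [-3.141, 0.0, 2.267]
force: [0.8, -1.2, 0.2]
grip_width: -0.0002
finger_force: 0.5
```

```bash
python3 - <<'E'
from h import *
from workcell import bot
import cv2
s=bot.observe(); print(s["position"].round(4),s["force"].round(2),s["finger_force"])
f=bot.grab_frame("wrist"); cv2.imwrite("pics/w3.png",f["img"][:,:,::-1])
E
```

```text
[ 0.5522 -0.0942  0.131 ] [ 0.76 -1.17  0.15] 0.5065908664982999
```

View pics/w3.png

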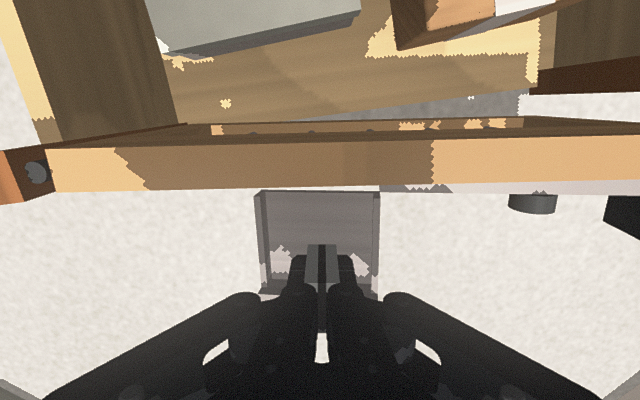

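apply_moves(claw=[0,0,0,0,0,0,0], xyz=[[-0.003,-0.0014,0],[-0.003,-0.0014,0],[-0.003,-0.0014,0],[-0.003,-0.0014,0],[-0.003,-0.0014,0],[-0.003,-0.0014,0],[0,0,0]], twist=[[0,0,0.03],[0,0,0.03],[0,0,0.03],[0,0,0.03],[0,0,0.03],[0,0,0.03],[0,0,0]])

```text
clock: 10.0
position: [0.5559, -0.1139, 0.131]
tool_rot: [3.142, 0.001, 2.086]
force: [0.0, -0.5, 0.7]
grip_width: 0.0
finger_force: 0.5
```

```bash
python3 - <<'E'
from h import *
from workcell import bot
import cv2
s=bot.observe(); print(s["position"].round(4),s["force"].round(2),s["finger_force"])
f=bot.grab_frame("wrist"); cv2.imwrite("pics/w4.png",f["img"][:,:,::-1])
E
```

```text
[ 0.5559 -0.1139  0.131 ] [ 0.03 -0.54  0.66] 0.5187309153552633
```

View pics/w4.png

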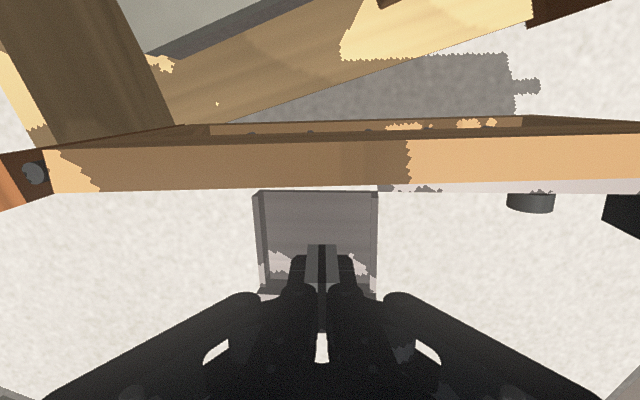

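apply_moves(claw=[0,0,0,0,0,0,0,0,0,0,0,0,0], xyz=[[-0.005,-0.0024,0],[-0.005,-0.0024,0],[-0.005,-0.0024,0],[-0.005,-0.0024,0],[-0.005,-0.0024,0],[-0.005,-0.0024,0],[-0.005,-0.0024,0],[-0.005,-0.0024,0],[-0.005,-0.0024,0],[-0.005,-0.0024,0],[-0.005,-0.0024,0],[-0.005,-0.0024,0],[0,0,0]], twist=[[0,0,0.05],[0,0,0.05],[0,0,0.05],[0,0,0.05],[0,0,0.05],[0,0,0.05],[0,0,0.05],[0,0,0.05],[0,0,0.05],[0,0,0.05],[0,0,0.05],[0,0,0.05],[0,0,0]])

```text
clock: 11.35
position: [0.5424, -0.1778, 0.1311]
tool_rot: [3.141, 0.0, 1.488]
force: [0.5, -0.2, 1.3]
grip_width: 0.0001
finger_force: 0.5
```

```bash
python3 - <<'E'
from h import *
from workcell import bot
import cv2
s=bot.observe(); print(s["position"].round(4),s["force"].round(2),s["finger_force"],s["qpos"].round(2))
f=bot.grab_frame("wrist"); cv2.imwrite("pics/w5.png",f["img"][:,:,::-1])
E
```

```text
[ 0.5424 -0.1778  0.1311] [ 0.46 -0.2   1.25] 0.5246706047910266 [ 0.19  0.56  0.03  1.84 -0.03  0.74  0.15]
```

View pics/w5.png

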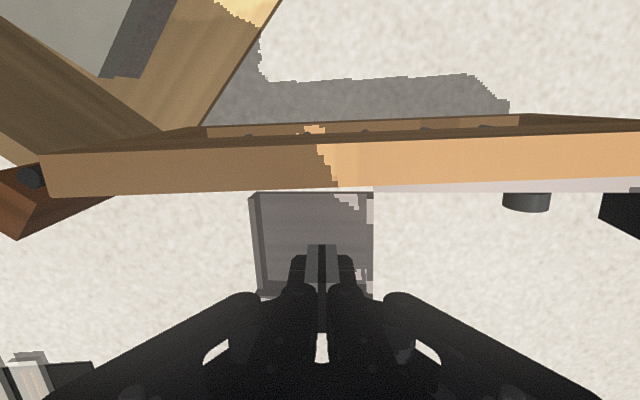

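apply_moves(claw=[0,0,0,0,0,0,0,0,0,0,0,0,0,0,0], xyz=[[-0.005,-0.0026,0],[-0.005,-0.0026,0],[-0.005,-0.0026,0],[-0.005,-0.0026,0],[-0.005,-0.0026,0],[-0.005,-0.0026,0],[-0.005,-0.0026,0],[-0.005,-0.0026,0],[-0.005,-0.0026,0],[-0.005,-0.0026,0],[-0.005,-0.0026,0],[-0.005,-0.0026,0],[-0.004,-0.002,0],[-0.002,-0.001,0],[0,0,0]], twist=[[0,0,0.05],[0,0,0.05],[0,0,0.05],[0,0,0.05],[0,0,0.05],[0,0,0.05],[0,0,0.05],[0,0,0.05],[0,0,0.05],[0,0,0.05],[0,0,0.05],[0,0,0.05],[0,0,0.04],[0,0,0.02],[0,0,0]])

```text
clock: 12.9
position: [0.4868, -0.2247, 0.131]
tool_rot: [3.142, 0.0, 0.829]
force: [-1.0, 0.0, 0.5]
grip_width: -0.0
finger_force: 0.6
```

```bash
python3 - <<'E'
from h import *
from workcell import bot
import cv2
s=bot.observe(); print(s["position"].round(4),s["force"].round(2),s["finger_force"],s["qpos"].round(2))
f=bot.grab_frame("wrist"); cv2.imwrite("pics/w6.png",f["img"][:,:,::-1])
E
```

```text
[ 0.4868 -0.2247  0.131 ] [-1.01  0.01  0.49] 0.5627990048378706 [ 0.17  0.53  0.21  1.93 -0.17  0.7  -0.26]
```

View pics/w6.png

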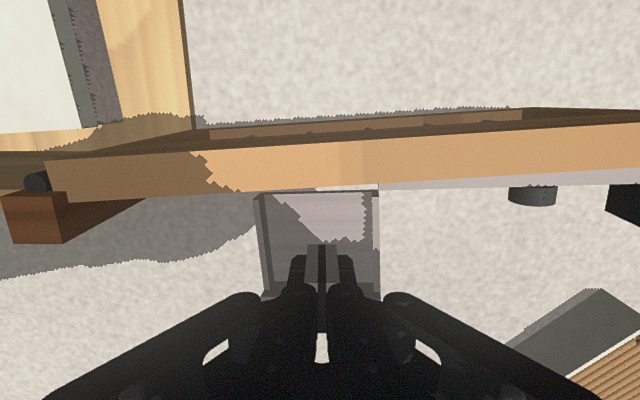

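apply_moves(claw=[0,0,0,0,0,0,0,0,0,0,0,0,0,0,0,0], xyz=[[0,0,-0.002],[0,0,-0.002],[0,0,-0.002],[0,0,-0.002],[0,0,-0.002],[0,0,-0.002],[0,0,-0.003],[0.002,0,-0.003],[0.002,0,-0.005],[0,0,-0.01],[0,0,-0.015],[0,0,-0.02],[0,0,-0.02],[0,0,-0.02],[0,0,0],[0,0,0]], twist=[[0,0,0],[0,0,0],[0,0,0],[0,0,0],[0,0,0],[0,0,0],[0,0,0],[0,0,0],[0,0,0],[0,0,0],[0,0,0],[0,0,0],[0,0,0],[0,0,0],[0,0,0],[0,0,0]])

```text
clock: 14.55
position: [0.4897, -0.2216, 0.2395]
tool_rot: [3.141, -0.0, 0.829]
force: [-0.5, -0.8, -0.5]
grip_width: 0.0001
finger_force: 0.0
```

```bash
python3 - <<'E'
from h import *
from workcell import bot
import cv2
s=bot.observe(); print(s["position"].round(4),s["force"].round(2),s["finger_force"])
f=bot.grab_frame("wrist"); a=f["img"][:,:,::-1]
b=bot.grab_frame("side")["img"][120:320,230:550,::-1]
cv2.imwrite("pics/f.png",np.vstack([cv2.resize(a,(480,300)),cv2.resize(b,(480,300))]))
E
```

```text
[ 0.4897 -0.2216  0.2395] [-0.54 -0.78 -0.48] 0.0
```

View pics/f.png

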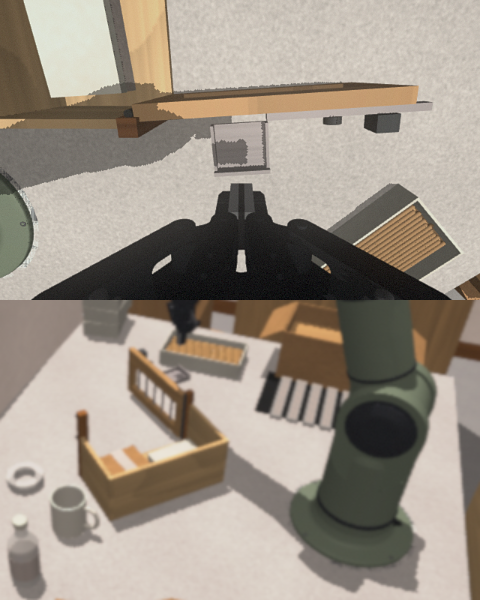

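The gate stands open at about 87°, the latch bar has dropped level, and the fingers are clear of it.

```bash
python3 -c "
from workcell import bot
print(bot.job_done())"
```

```text
the job is handed in; nothing more can be done
None
```

I pressed the thumb lever until the bar cleared the catch, drew the gate out and swung it to about 87° open (judged from the pictures), leaving the latch bar level and nothing touched; the job was handed in at about 15 s, with readings never above about 8 N, and no verdict came back.

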